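Index the vial carousel to the next hole

TASK

Bring the next vial to the code reader: press the carousel's indexing plunger (the black dished cap) down with a fingertip, turn the table counter-clockwise (seen from above) to the next hole, no further, and let the plunger spring back up so that the table is locked there. Press gently and never grip or squeeze the plunger; do not touch the vials, which ride along standing in their nests, nor disturb the things round about.

Things in the scene. Friction and masses are not known exactly. Their poses are not given: they have to be found in the camera images.
- carousel: the fixed part of a hand-indexed vial carousel, screwed to the bench: round dark grey foot and bright steel index ring, both 300 mm across, ring top 38 mm up, with a round slot of 128 mm radius that widens to a hole at 8 stations, 45 degrees apart. Origin on the bench on the table's upright axis; z up; x points to the code reader at the far side. Only vials, plunger and reader are higher than 70 mm.
- reader_lens (a point): lens of the code reader (grey box 64 mm wide, 166 to 212 mm from the table's axis, top 118 mm above the bench, at the side away from the robot): 94 mm up, 160 mm from the axis, looking level at the axis and at the vial standing between.
- turntable (a joint): angle of the table about its upright axis in rad: 0 at the start, locked at a hole; grows counter-clockwise seen from above. The next hole counter-clockwise is at 0.785. Locked, it has 0.014 rad of play either way; free, it turns easily (under 2 N at the plunger) and stays where it is left.
- table_center (a point): centre of the turntable's top, on its axis, 52 mm above the bench. The table is a bright disc of 102 mm radius with 8 black vial nests (34 mm across, 14 mm high) on a 78 mm radius. A 42 mm wide tongue at its rim, between two nests on the robot's side, carries the plunger; both go round with the table.
- plunger_cap (a point): centre of the face of the plunger's cap: a black round dished cap 47 mm across, face 42 mm wide inside a lip 3 mm high. It stands 128 mm from the table's axis, over the index ring's slot; face 88 mm above the bench when up. It is pressed straight down, toward the bench, and goes round with the table.
- plunger (a joint): how far the plunger is pressed in, m: 0 up (locked: the collar on its stem fills the index hole), 0.014 at the stop. It springs up: 3 N at first, 8 N at the stop. From 0.008 the collar is below the ring and the table is free; between holes it cannot rise (rides under the ring at 0.008), over a hole it snaps back to 0. Its tapered nose pulls the table true from 3 mm off.
- spare_vial_a: bystander: white screw-cap vial, 25 mm across, 61 mm high, standing on the bench left of the carousel; origin at the centre of its underside.
- spare_vial_b: bystander: a second such vial; origin at the centre of its underside.
- lying_tube: bystander: conical tube with a screw cap, 112 mm long, 21 mm thick, lying on the bench in front of the carousel, to the right; origin at the middle of its underside.
- vial_1: white screw-cap vial, 25 mm across, 61 mm high, standing loose in a nest of the turntable, its top 116 mm above the bench; origin at the centre of its underside. At the start it is the one at the reader.
- vial_2: white screw-cap vial, 25 mm across, 61 mm high, standing loose in a nest of the turntable, its top 116 mm above the bench; origin at the centre of its underside. At the start it stands 45 degrees counter-clockwise of the reader.
- vial_3: white screw-cap vial, 25 mm across, 61 mm high, standing loose in a nest of the turntable, its top 116 mm above the bench; origin at the centre of its underside. At the start it stands 90 degrees counter-clockwise of the reader.
- vial_4: white screw-cap vial, 25 mm across, 61 mm high, standing loose in a nest of the turntable, its top 116 mm above the bench; origin at the centre of its underside. At the start it stands 135 degrees counter-clockwise of the reader.
- vial_5: white screw-cap vial, 25 mm across, 61 mm high, standing loose in a nest of the turntable, its top 116 mm above the bench; origin at the centre of its underside. At the start it stands 180 degrees counter-clockwise of the reader.
- vial_6: white screw-cap vial, 25 mm across, 61 mm high, standing loose in a nest of the turntable, its top 116 mm above the bench; origin at the centre of its underside. At the start it stands 225 degrees counter-clockwise of the reader.
- vial_7: white screw-cap vial, 25 mm across, 61 mm high, standing loose in a nest of the turntable, its top 116 mm above the bench; origin at the centre of its underside. At the start it stands 270 degrees counter-clockwise of the reader.
- vial_8: white screw-cap vial, 25 mm across, 61 mm high, standing loose in a nest of the turntable, its top 116 mm above the bench; origin at the centre of its underside. At the start it stands 315 degrees counter-clockwise of the reader; it is the one that must come to the reader.
There are look-alikes about, which are no part of the job. What is shaped like the vial_2 but purple is not meant.

How it is judged:
By the outcome, as a careful person would: the job done as asked, in the order asked, and still so for the second after the job is handed in, with the robot touching nothing.
It also fails if it takes over 38 s, if anything falls off the work surface, if the arm or the gripper's body presses on something with over 40 N, if the wrist force passes 120 N, or if a joint passes its speed limit or range.

ROBOT

A 7-joint arm with a two-finger parallel gripper is mounted at the origin on a cart in front of the work surface, level with it; the furniture and walls round the work are solid. World frame = base frame: x ahead of the robot, y to its left, z up, the work surface at z = 0. Lengths are in m, angles in rad, forces in N, time in s.
With the tool pointing down it reaches from about 0.35 to 0.9 m from the base axis. Payload 19.9 kg.
Tool frame: the origin (TCP) lies on the centre line of the jaws, within the pads' length; the fingertips stand 11 mm ahead of it and the grasp point (between the pads) lies 8 mm behind it; z points along the fingers, y is the direction in which the jaws open and shut (so a half turn about z gives the same grasp; the last joint's range is limited). The gripper opens to 85 mm and grips with 20 to 120 N. Pads are 22 mm wide; open, the fingers measure 114 mm over their backs; the gripper's body (76 mm by 85 mm) begins 54 mm behind the grasp point. The pads swing forward as they close: fully open they stand 13 mm farther back than shut.
Start: joints at [-1.276, 0.417, -0.01, 1.614, 0.005, 1.111, -0.053], TCP at [0.207, 0.59, 0.242] pointing down, gripper open.
Joint ranges: [-2.81, 2.81], [-0.39, 2.02], [-1.27, 1.25], [0.06, 2.57], [-1.19, 4.33], [0.19, 2], [-2.82, 2.82]. Speed limits (rad/s): [1.89, 1.89, 2.39, 2.39, 3.01, 3.01, 3.01].

INTERFACE

Orientations are given as a rotation vector (axis times angle).
In Python, from bench import * gives the robot as it stands. The module is installed in compiled form; this text tells all that it offers.
- The arm moves only by the tool apply_moves, never from a script. Its argument "deltas" is a list of rows, each a list of 2 entries, a list of its own where there are three numbers: the shift along the tool's x, y, z in mm, then the turn about the tool's z in rad. In form: [[[x, y, z], turn], ...]. A call has exactly 5 rows; each row is the pose to reach, as a shift and turn from the pose commanded when the call began, along the tool's axes at that moment; what a row does not reach only later rows make up. A row lasts 1/12 s, in which the tool goes at most 41.7 mm and 7.16 degrees, less where a joint would pass 70% of its speed; a pose out of reach is approached as far as the arm can. A call with a gripper value outside its range is refused whole. "fingers" is the gripper command: -1 is fully open, 1 is shut, values between are in proportion, set as the call begins (left out, the last holds). The fingers move at their own pace and stop on an object; "newtons" is the grip in N (left out, the last holds). Time passes only in rows, so rows that repeat a pose let the fingers close, or fill a call up. It gives the time, the measured TCP pose, the force and the opening at its end, in the units of the state.
- get_state(): the state, without advancing time (a new reading comes with each control period).
- grab_frame(name): name is "scene" or "top"; returns a dict with "image" (400x640x3 uint8, red, green, blue), "z_map" (400x640 float32, m along the optical axis (not along the pixel's ray), 0 where there is no reading), "mtx" (3x3 intrinsics, pixels), "rvec" (rotation vector, rad) and "tvec" (3), from world to camera coordinates, as OpenCV has them. Camera axes: x right, y down, z forward; pixel columns grow to the right and rows downward; lengths in m; the calibration is good to about 2 mm. A picture is of the moment at which its call begins.
- finish_job(): hands the job in, once; it reports no verdict.
The state is a dict: "time": time; "joint_pos": joint angles; "qd": joint speeds; "joint_efforts": joint torques, N m; "tool_pos": TCP position; "tcp_rot": TCP orientation; "contact_force": force on the tool from outside, world axes, zero at the start; "ft_torque": the same for the moment, N m; "gripper_width": finger opening in m.
Only numpy, scipy, OpenCV 4.12 (cv2) and the standard library are available. Lean on these libraries where they do the work, as an engineer would, in place of code of your own. Each camera call takes 0.05 s, during which the arm holds its last target.

## Working session

There is one attempt and no reset: what is moved stays moved. The work goes in short steps, Python scripts to look and compute and a tool call to move; the robot and the scene stay as the last step left them, time stands still between calls to the robot, and variables do not carry over. Pictures are saved under pics/ and viewed, and the job is handed in when it is done.

Besides the shell and the picture viewer there is one more tool, called after "Emit:" as name([rows], argument=value, ...), one row to a line, values as JSON. apply_moves: Moves the arm, as the interface text tells. Its arguments: {"type":"object","properties":{"deltas":{"type":"array"},"fingers":{"type":"number"},"newtons":{"type":"number"}},"required":["deltas"]}

```bash
mkdir -p pics
python3 - <<'E'
from bench import *
import cv2,numpy as np
s=get_state(); print({k:np.round(v,3).tolist() for k,v in s.items()})
for n in("scene","top"):
    f=grab_frame(n); cv2.imwrite(f"pics/{n}0.png",f["image"][:,:,::-1]); np.savez(f"{n}0.npz",**f)
    R=cv2.Rodrigues(np.array(f["rvec"]))[0]; print(n,-R.T@np.array(f["tvec"]).ravel(),R[2])
E
```

```text
{'time': 0.0, 'joint_pos': [-1.275, 0.418, -0.01, 1.614, 0.005, 1.111, -0.053], 'qd': [0.001, -0.001, 0.001, -0.001, -0.001, -0.0, 0.0], 'joint_efforts': [0.0, -86.445, 0.679, -43.49, 0.019, 0.007, 0.0], 'tool_pos': [0.206, 0.59, 0.242], 'tcp_rot': [-0.526, -3.097, 0.002], 'contact_force': [0.041, -0.182, -0.29], 'ft_torque': [0.011, -0.004, 0.022], 'gripper_width': 0.085}
scene [ 0.34581255 -0.53479788  0.91924285] [ 0.25316396  0.56880062 -0.7825432 ]
top [0.30823377 0.09698957 1.59881074] [ 0.19307858  0.0049556  -0.98117078]
```

View pics/scene0.png

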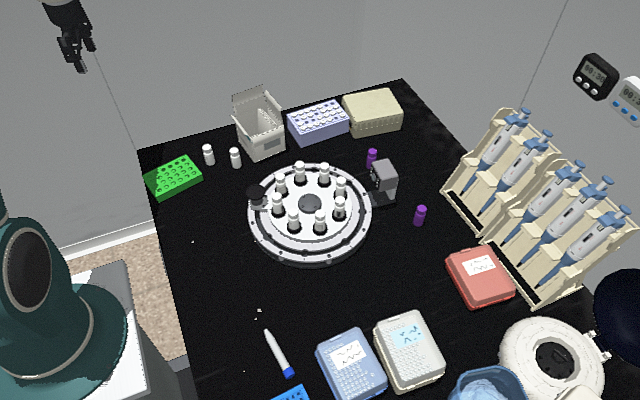

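View pics/top0.png

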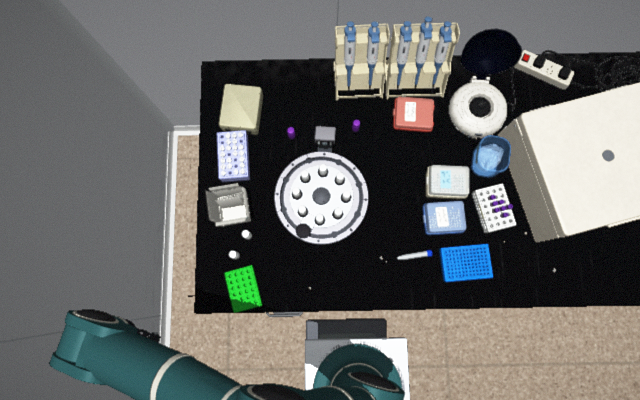

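```bash
cat > h.py <<'E'
import numpy as np,cv2
def load(n): return dict(np.load(n+".npz"))
def w(f,u,v,z=None):
    K=f["mtx"];R=cv2.Rodrigues(f["rvec"])[0];t=f["tvec"].ravel()
    d=R.T@np.linalg.inv(K)@np.array([u,v,1.]);c=-R.T@t
    if z is None: return c+d*f["z_map"][int(round(v)),int(round(u))]
    return c+d*(z-c[2])/d[2]
def px(f,p): return cv2.projectPoints(np.array([p],float),f["rvec"],f["tvec"],f["mtx"],None)[0].ravel()
def crop(f,u0,v0,u1,v1,k,name):
    cv2.imwrite(name,cv2.resize(f["image"][v0:v1,u0:u1,::-1],None,fx=k,fy=k,interpolation=cv2.INTER_CUBIC))
E
python3 - <<'E'
from h import *
f=load("top0");crop(f,265,120,385,250,5,"pics/tc.png".replace("tc","tc0"))
g=load("scene0");crop(g,235,140,405,270,4,"pics/sc0.png")
# point clouds: ring/cap fit
for n,F in(("top",f),("scene",g)):
    K=F["mtx"];R=cv2.Rodrigues(F["rvec"])[0];t=F["tvec"].ravel()
    v,u=np.mgrid[:400,:640];z=F["z_map"]
    P=np.stack([(u-K[0,2])/K[0,0]*z,(v-K[1,2])/K[1,1]*z,z],-1).reshape(-1,3)
    W=((P-t)@R).reshape(400,640,3); np.save(n+"W.npy",W)
    a=(313,190) if n=="top" else (310,203)
    c=w(F,321,197,.052) if n=="top" else w(F,310,203,.052); print(n,"centre",c)
    r=np.hypot(W[...,0]-c[0],W[...,1]-c[1])
    m=(r<.17)&(W[...,2]>.08)&(W[...,2]<.1)&(F["image"].max(2)<70)
    print(m.sum(),W[m].mean(0),np.median(W[m],0),np.ptp(W[m],axis=0))
    m=(r<.17)&(W[...,2]>.03)&(W[...,2]<.045); p=W[m]
    print("ring bbox",p.min(0),p.max(0),(p.min(0)+p.max(0))/2)
E
```

```text
top centre [0.59213895 0.09662253 0.052     ]
159 [0.49631811 0.15138036 0.08956099] [0.48293222 0.15419956 0.08945637] [0.30111788 0.11750869 0.01893585]
ring bbox [ 0.44669251 -0.0523152   0.03011904] [0.74660294 0.24531909 0.04497152] [0.59664773 0.09650195 0.03754528]
scene centre [0.59952674 0.10148549 0.052     ]
292 [0.51641035 0.14359071 0.08892115] [0.48535513 0.15225278 0.08892738] [0.30250005 0.16897262 0.01981052]
ring bbox [ 0.44707672 -0.05339122  0.03010764] [0.74744338 0.24821857 0.04492174] [0.59726005 0.09741368 0.03751469]
```

View pics/tc0.png

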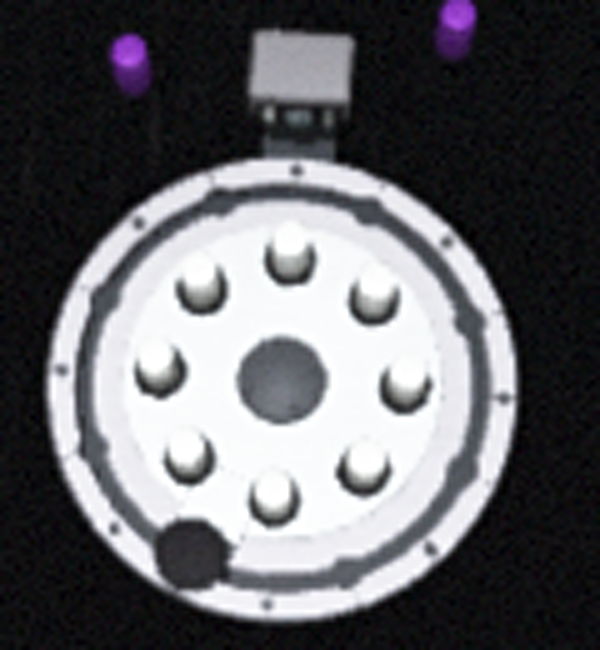

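View pics/sc0.png

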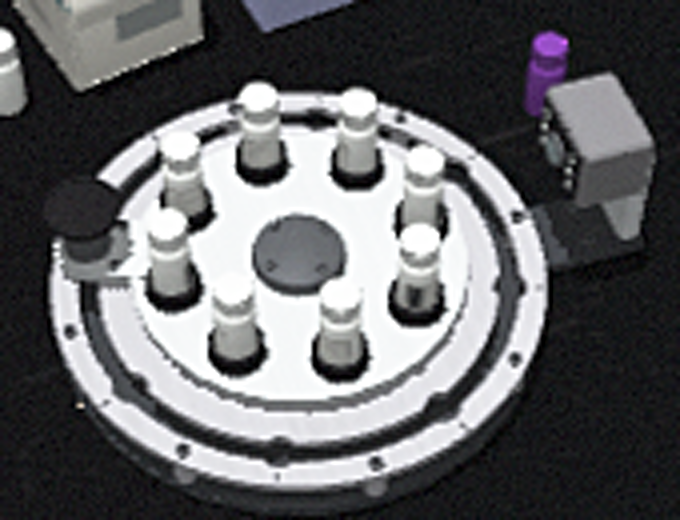

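Run:
```python
from h import *
from scipy.optimize import least_squares
for n in("top","scene"):
    F=load(n+"0");W=np.load(n+"W.npy")
    d=np.hypot(W[...,0]-.483,W[...,1]-.153)
    m=(d<.04)&(W[...,2]>.08)&(W[...,2]<.1)&(F["image"].max(2)<80);p=W[m]
    lo,hi=p.min(0),p.max(0);print(n,"cap",m.sum(),p.mean(0),(lo+hi)/2,hi-lo)
    c=np.array([.597,.097]);r=np.hypot(*(W[...,:2]-c).transpose(2,0,1))
    m=(r<.165)&(W[...,2]>.032)&(W[...,2]<.044);q=W[m][:,:2]
    a=np.arctan2(*(q-c).T[::-1]);o=[]
    for k in np.linspace(-np.pi,np.pi,73)[:-1]:
        s=q[(a>=k)&(a<k+2*np.pi/72)]
        if len(s):o.append(s[np.argmax(np.hypot(*(s-c).T))])
    o=np.array(o);x=least_squares(lambda x:np.hypot(*(o-x[:2]).T)-x[2],[*c,.15],loss="soft_l1",f_scale=.001).x;print("ring",x)
    k=p.mean(0)[:2]-x[:2];print("r,ang",np.hypot(*k),np.degrees(np.arctan2(k[1],k[0])))
    # vial tops
    m=(np.hypot(*(W[...,:2]-x[:2]).transpose(2,0,1))<.1)&(W[...,2]>.112)
    nn,l,st,ce=cv2.connectedComponentsWithStats(m.astype(np.uint8))
    for i in range(1,nn):
        v=W[l==i].mean(0)[:2]-x[:2]; print(st[i,4],np.round(np.hypot(*v),4),np.round(np.degrees(np.arctan2(v[1],v[0])),1))
    # reader top
    m=(np.abs(W[...,2]-.118)<.005)&(W[...,0]>x[0]+.14)&(W[...,0]<x[0]+.24)&(abs(W[...,1]-x[1])<.1)
    v=W[m];v=(v.min(0)+v.max(0))[:2]/2-x[:2];print("reader",np.hypot(*v),np.degrees(np.arctan2(v[1],v[0])))
```

```text
top cap 157 [0.48176238 0.15495294 0.0894067 ] [0.48198109 0.15408217 0.08961391] [0.04195256 0.04336709 0.0172776 ]
ring [0.59713202 0.09621996 0.14956134]
r,ang 0.12945932924659995 153.02003025360204
41 0.0767 -5.2
43 0.0777 40.2
39 0.0776 -49.9
39 0.0776 85.4
42 0.0783 -95.3
38 0.0777 129.8
39 0.0782 -139.9
38 0.0778 175.2
reader 0.18569555585289554 -5.008127483237947
scene cap 253 [0.48257082 0.15576727 0.08894388] [0.4827632  0.15598358 0.08755098] [0.04532883 0.04709901 0.01419084]
ring [0.59688569 0.09721968 0.15020708]
r,ang 0.12843563163309174 152.8802572794609
58 0.0764 85.7
60 0.0764 39.3
59 0.0769 131.2
62 0.0769 -6.5
69 0.0785 176.1
69 0.0781 -50.9
73 0.0789 -139.6
77 0.08 -95.6
reader 0.18734489806970261 -5.214827688644521
```

```bash
cat >> h.py <<'E'
C=np.array([.597,.0967])
def pl(deg,r=.128): # plunger xy at table angle deg
    a=np.radians(152.4+deg); return C+r*np.array([np.cos(a),np.sin(a)])
def delta(s,tgt):
    R=cv2.Rodrigues(np.array(s["tcp_rot"]))[0]
    print("tool x ang",np.degrees(np.arctan2(R[1,0],R[0,0])),"z",R[:,2].round(3))
    return (R.T@(np.array(tgt)-s["tool_pos"])*1000).round(1)
E
python3 - <<'E'
from h import *
from bench import *
s=get_state();print(pl(0),pl(45),delta(s,[*pl(0),.2]))
E
```

```text
tool x ang 160.70402277210306 z [-0.    -0.001 -1.   ]
[0.48356594 0.15600189] [0.47485724 0.05842278] [-404.8 -317.6   42.1]
```

Emit:
apply_moves([
  [[-15,-12,0],0],
  [[-45,-35,0],0],
  [[-75,-59,0],0],
  [[-105,-82,0],0],
  [[-135,-106,0],0],
], fingers=1, newtons=20)

```text
time: 0.52
tool_pos: [0.2994, 0.4436, 0.242]
tcp_rot: [-0.526, -3.097, 0.001]
contact_force: [1.1, 1.8, -0.4]
gripper_width: 0.0259
```

Emit:
apply_moves([
  [[-30,-23,0],0],
  [[-60,-47,0],0],
  [[-90,-71,0],0],
  [[-120,-94,0],0],
  [[-150,-118,0],0],
])

```text
time: 0.93
tool_pos: [0.402, 0.2825, 0.2423]
tcp_rot: [-0.526, -3.097, 0.0]
contact_force: [1.5, 2.7, 0.3]
gripper_width: -0.0
```

Emit:
apply_moves([
  [[-30,-23,10],-0.05],
  [[-60,-47,20],-0.05],
  [[-90,-71,30],-0.05],
  [[-110,-86,40],-0.05],
  [[-120,-94,42],-0.05],
])

```text
time: 1.35
tool_pos: [0.4845, 0.1522, 0.1988]
tcp_rot: [-0.455, -3.107, 0.003]
contact_force: [-0.4, -0.1, 0.2]
gripper_width: -0.0003
```

Run:
```python
from h import *
from bench import *
s=get_state();print(s["time"],s["tool_pos"],s["gripper_width"],s["contact_force"]);print(delta(s,[*pl(0),.12]))
for n in("top","scene"):
    f=grab_frame(n);np.savez(n+"1.npz",**f)
    if n=="scene": crop(f,215,90,375,240,4,"pics/s1.png")
```

```text
1.35 [0.48454726 0.15222928 0.19881785] -0.0002619358391611286 [-0.38705072 -0.09861194  0.20494901]
tool x ang 163.35067350333375 z [-0.001 -0.002 -1.   ]
[ 2.   3.5 78.8]
```

View pics/s1.png

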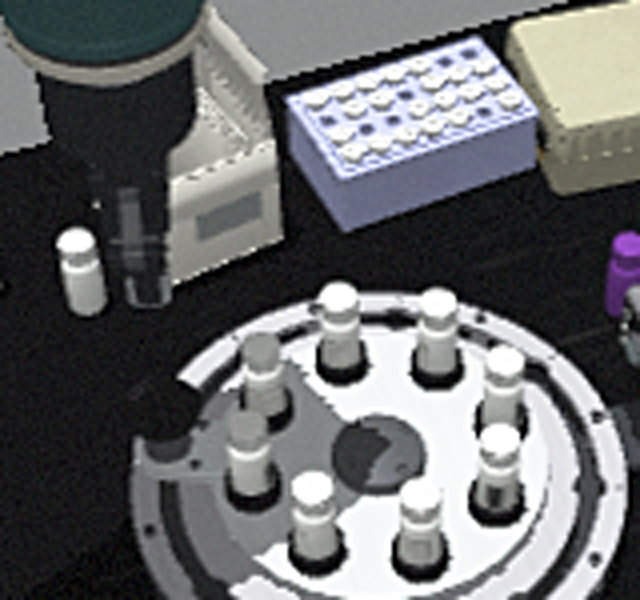

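Emit:
apply_moves([
  [[2,3.5,25],0],
  [[2,3.5,50],0],
  [[2,3.5,75],0],
  [[2,3.5,86],0],
  [[2,3.5,87],0],
])

```text
time: 1.87
tool_pos: [0.4814, 0.1602, 0.1116]
tcp_rot: [-0.447, -3.107, 0.003]
contact_force: [0.4, -0.1, -0.6]
gripper_width: -0.0004
```

Run:
```python
from h import *
from bench import *
s=get_state();print(s["time"],s["tool_pos"],s["contact_force"]);print(delta(s,[*pl(0),.099]))
for n in("top","scene"):
    f=grab_frame(n);np.savez(n+"2.npz",**f)
    if n=="scene": crop(f,215,120,295,230,5,"pics/s2.png"); print(px(f,[*pl(0),.088]))
```

```text
1.8667 [0.48140469 0.16017679 0.11157533] [ 0.36102651 -0.09307149 -0.60381673]
tool x ang 163.62757697181505 z [-0.003 -0.001 -1.   ]
[-3.3 -3.4 12.6]
[255.59379198 191.88197057]
```

View pics/s2.png

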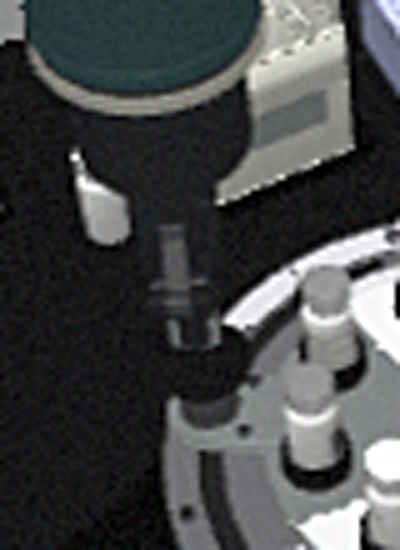

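Emit:
apply_moves([
  [[-2,-2,0],0],
  [[-3.3,-3.4,2],0],
  [[-3.3,-3.4,5],0],
  [[-3.3,-3.4,7],0],
  [[-3.3,-3.4,7],0],
])

```text
time: 2.38
tool_pos: [0.4849, 0.1556, 0.1061]
tcp_rot: [-0.449, -3.109, 0.0]
contact_force: [-0.3, 0.4, -0.6]
gripper_width: 0.0003
```

Emit:
apply_moves([
  [[0,0,1],0],
  [[0,0,2],0],
  [[0,0,3],0],
  [[0,0,5],0],
  [[0,0,6],0],
])

```text
time: 2.8
tool_pos: [0.4849, 0.1556, 0.1001]
tcp_rot: [-0.449, -3.109, 0.0]
contact_force: [0.2, 0.0, -0.5]
gripper_width: -0.0
```

Run:
```python
from h import *
from bench import *
s=get_state();print(s["time"],s["tool_pos"],s["contact_force"]);print(delta(s,[*pl(0),.088]))
```

```text
2.8 [0.48493322 0.15560906 0.10007194] [ 0.18610503  0.04343228 -0.4556961 ]
tool x ang 163.5693787498528 z [-0. -0. -1.]
[ 1.4 -0.  12.1]
```

Emit:
apply_moves([
  [[1,0,2],0],
  [[1,0,4],0],
  [[1,0,6],0],
  [[1,0,8],0],
  [[1,0,8],0],
])

```text
time: 3.22
tool_pos: [0.4842, 0.1559, 0.0921]
tcp_rot: [0.449, 3.109, -0.0]
contact_force: [2.0, -0.5, 5.8]
gripper_width: 0.0001
```

Run:
```python
from h import *
from bench import *
s=get_state();print(s["time"],s["tool_pos"],s["contact_force"]);print(delta(s,[*pl(0),.088]))
f=grab_frame("scene");crop(f,215,120,295,230,5,"pics/s3.png")
```

```text
3.2167 [0.48419065 0.15586805 0.09211634] [ 2.01009947 -0.51881633  5.75936861]
tool x ang 163.56410181452077 z [ 0. -0. -1.]
[ 0.6 -0.   4.1]
```

View pics/s3.png

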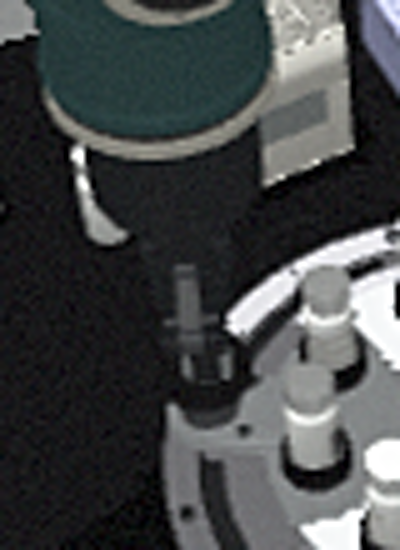

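Emit:
apply_moves([
  [[0.6,0,1],0],
  [[0.6,0,2],0],
  [[0.6,0,3],0],
  [[0.6,0,3.5],0],
  [[0.6,0,3.5],0],
])

```text
time: 3.68
tool_pos: [0.484, 0.156, 0.0891]
tcp_rot: [0.449, 3.108, 0.0]
contact_force: [2.3, -1.7, 6.0]
gripper_width: 0.0002
```

Run:
```python
from h import *
from bench import *
s=get_state();print(s["time"],s["tool_pos"],s["contact_force"])
R=cv2.Rodrigues(np.array(s["tcp_rot"]))[0]
for d in (2,4,6,8,10,11.25): print(d,(R.T@np.array([*(pl(d)-s["tool_pos"][:2]),0])*1000).round(1),-np.radians(d).round(3))
```

```text
3.6833 [0.48402242 0.15599573 0.08905211] [ 2.30078939 -1.69627346  6.02493313]
2 [ 1.2 -4.5 -0. ] -0.035
4 [ 1.9 -8.9 -0. ] -0.07
6 [  2.3 -13.4  -0. ] -0.105
8 [  2.7 -17.8  -0. ] -0.14
10 [  2.8 -22.3  -0. ] -0.175
11.25 [  2.9 -25.1  -0. ] -0.196
```

Emit:
apply_moves([
  [[0.9,-2.2,1],-0.017],
  [[1.5,-6.5,1],-0.052],
  [[2.1,-11,1],-0.087],
  [[2.5,-15.5,1],-0.122],
  [[2.7,-17.8,1],-0.14],
])

```text
time: 4.1
tool_pos: [0.4765, 0.1393, 0.0883]
tcp_rot: [0.228, 3.132, 0.001]
contact_force: [3.4, -0.4, 6.6]
gripper_width: 0.0002
```

```bash
cat > chk.py <<'E'
from h import *
from bench import *
import sys
s=get_state();print(s["time"],s["tool_pos"],s["contact_force"])
k=s["tool_pos"][:2]-C;a=np.degrees(np.arctan2(k[1],k[0]))%360;print("r",np.hypot(*k),"tool table ang",a-152.4)
R=cv2.Rodrigues(np.array(s["tcp_rot"]))[0];print("zdir",R[:,2])
b=a-152.4
for d in [float(x) for x in sys.argv[2:]]: print(d,(R.T@np.array([*(pl(d)-s["tool_pos"][:2]),0])*1000).round(1),-np.radians(d-b).round(3))
for n in ("top","scene"):
    F=grab_frame(n);np.savez(n+sys.argv[1]+".npz",**F)
    if n=="scene": crop(F,215,120,375,270,4,f"pics/s{sys.argv[1]}.png")
    else: crop(F,265,120,385,250,4,f"pics/t{sys.argv[1]}.png")
    K=F["mtx"];Rc=cv2.Rodrigues(F["rvec"])[0];t=F["tvec"].ravel()
    v,u=np.mgrid[:400,:640];z=F["z_map"]
    P=np.stack([(u-K[0,2])/K[0,0]*z,(v-K[1,2])/K[1,1]*z,z],-1).reshape(-1,3)
    W=((P-t)@Rc).reshape(400,640,3)
    x={"top":[.5971,.0962],"scene":[.5969,.0972]}[n]
    m=(np.hypot(*(W[...,:2]-x).transpose(2,0,1))<.1)&(W[...,2]>.112)&(W[...,2]<.12)
    nn,l,st,ce=cv2.connectedComponentsWithStats(m.astype(np.uint8));o=[]
    for i in range(1,nn):
        if st[i,4]>25:
            v=W[l==i].mean(0)[:2]-x; o.append((np.round(np.degrees(np.arctan2(v[1],v[0])),1)))
    print(n,sorted(o))
    m=(np.hypot(*(W[...,:2]-C).transpose(2,0,1))<.17)&(np.hypot(*(W[...,:2]-C).transpose(2,0,1))>.1)&(W[...,2]>.06)&(W[...,2]<.096)
    m&=W[...,0]<.6
    if m.sum()>20:
        v=W[m].mean(0)[:2]-C;print("  cap/tool pts",m.sum(),W[m].mean(0).round(4),(np.degrees(np.arctan2(v[1],v[0]))%360-152.4).round(1))
E
python3 chk.py 4 10 12 14 16 18 20
```

```text
4.1 [0.47654273 0.13934781 0.08826407] [ 3.40180491 -0.39527106  6.56011164]
r 0.12778415101134077 tool table ang 8.103528639316607
zdir [ 1.74001757e-03  1.95312048e-04 -9.99998467e-01]
10.0 [ 1.  -4.1 -0. ] -0.033
12.0 [ 1.6 -8.5 -0. ] -0.068
14.0 [  2.1 -13.   -0. ] -0.103
16.0 [  2.4 -17.4  -0. ] -0.138
18.0 [  2.6 -21.9  -0. ] -0.173
20.0 [  2.6 -26.4  -0. ] -0.208
top [np.float64(-131.4), np.float64(-86.9), np.float64(-42.1), np.float64(3.5), np.float64(48.7), np.float64(94.1)]
scene [np.float64(-175.3), np.float64(-131.2), np.float64(-87.2), np.float64(-42.6), np.float64(2.3), np.float64(48.0), np.float64(94.2), np.float64(139.6)]
  cap/tool pts 191 [0.4734 0.1312 0.0795] 12.0
```

View pics/s4.png

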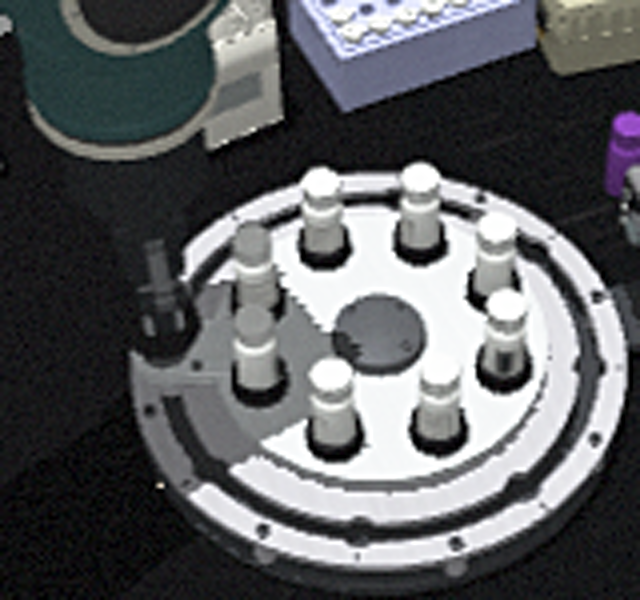

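Emit:
apply_moves([
  [[0.9,-3.2,0],-0.024],
  [[1.6,-7.7,0],-0.061],
  [[2.1,-12.1,0],-0.096],
  [[2.4,-16.6,0],-0.131],
  [[2.5,-20,0],-0.158],
])

```text
time: 4.62
tool_pos: [0.4713, 0.1202, 0.0883]
tcp_rot: [-0.02, 3.139, 0.001]
contact_force: [4.8, -0.7, 6.1]
gripper_width: -0.0002
```

Emit:
apply_moves([
  [[0.9,-4,0],-0.031],
  [[1.5,-8.5,0],-0.066],
  [[2.0,-13,0],-0.101],
  [[2.3,-17.5,0],-0.137],
  [[2.4,-20,0],-0.158],
])

```text
time: 5.03
tool_pos: [0.4693, 0.1001, 0.0884]
tcp_rot: [-0.268, 3.128, 0.0]
contact_force: [4.8, -0.3, 5.8]
gripper_width: 0.0
```

```bash
python3 chk.py 5 30 32 34 36 38 40
```

```text
5.0333 [0.46932685 0.10011276 0.0883706 ] [ 4.75078126 -0.28867855  5.7907075 ]
r 0.12771874995628385 tool table ang 26.068823445310386
zdir [ 2.36614605e-03  4.58598421e-04 -9.99997096e-01]
30.0 [ 1.7 -8.6 -0. ] -0.069
32.0 [  2.2 -13.   -0. ] -0.104
34.0 [  2.5 -17.5  -0. ] -0.138
36.0 [  2.7 -22.   -0. ] -0.173
38.0 [  2.8 -26.4  -0. ] -0.208
40.0 [  2.6 -30.9  -0. ] -0.243
top [np.float64(-113.8), np.float64(-68.7), np.float64(-23.7), np.float64(20.8), np.float64(66.0), np.float64(110.7)]
scene [np.float64(-157.3), np.float64(-113.3), np.float64(-69.3), np.float64(-24.5), np.float64(20.7), np.float64(66.5), np.float64(112.4), np.float64(157.9)]
  cap/tool pts 203 [0.4654 0.0918 0.08  ] 29.7
```

View pics/s5.png

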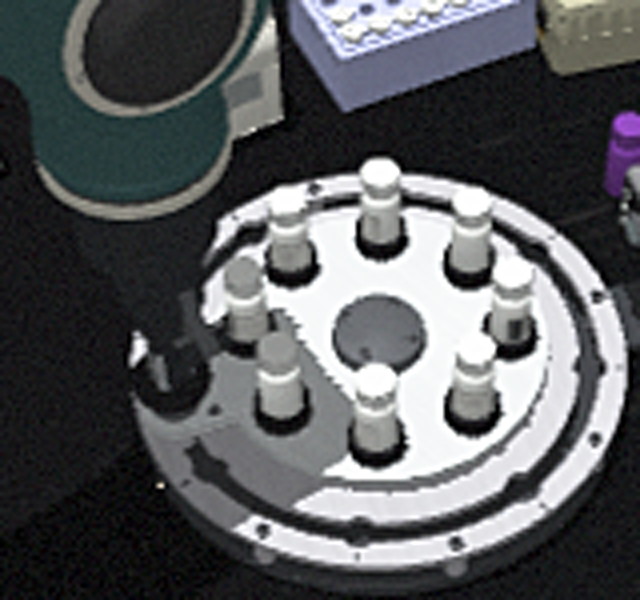

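Emit:
apply_moves([
  [[0.9,-4,0],-0.031],
  [[1.6,-8.5,0],-0.066],
  [[2.2,-13,0],-0.101],
  [[2.5,-17.5,0],-0.137],
  [[2.7,-20,0],-0.158],
])

```text
time: 5.55
tool_pos: [0.4702, 0.0801, 0.0884]
tcp_rot: [-0.514, 3.097, 0.0]
contact_force: [4.8, 0.8, 6.8]
gripper_width: 0.0001
```

Emit:
apply_moves([
  [[0.9,-4,0],-0.031],
  [[1.6,-8.5,0],-0.066],
  [[2.1,-12,0],-0.094],
  [[2.4,-15.5,0],-0.12],
  [[2.4,-16,0],-0.125],
])

```text
time: 5.97
tool_pos: [0.4731, 0.0641, 0.0884]
tcp_rot: [-0.706, 3.059, -0.0]
contact_force: [4.9, 1.1, 6.2]
gripper_width: -0.0
```

```bash
python3 chk.py 6 43 43.5 44 44.5 45
```

```text
5.9667 [0.47307984 0.06405766 0.0884165 ] [4.90139188 1.11731529 6.16599041]
r 0.12814729312544232 tool table ang 42.35729930077528
zdir [ 2.58233711e-03  4.52844507e-04 -9.99996563e-01]
43.0 [ 0.1 -1.4  0. ] -0.011
43.5 [ 0.3 -2.5  0. ] -0.02
44.0 [ 0.5 -3.6  0. ] -0.029
44.5 [ 0.7 -4.7  0. ] -0.037
45.0 [ 0.9 -5.8  0. ] -0.046
top [np.float64(-52.9), np.float64(-7.1), np.float64(37.9), np.float64(82.8), np.float64(128.3)]
scene [np.float64(-141.7), np.float64(-97.6), np.float64(-53.3), np.float64(-9.2), np.float64(37.0), np.float64(83.4), np.float64(128.8), np.float64(175.1)]
  cap/tool pts 196 [0.4695 0.0556 0.0804] 45.5
```

View pics/s6.png

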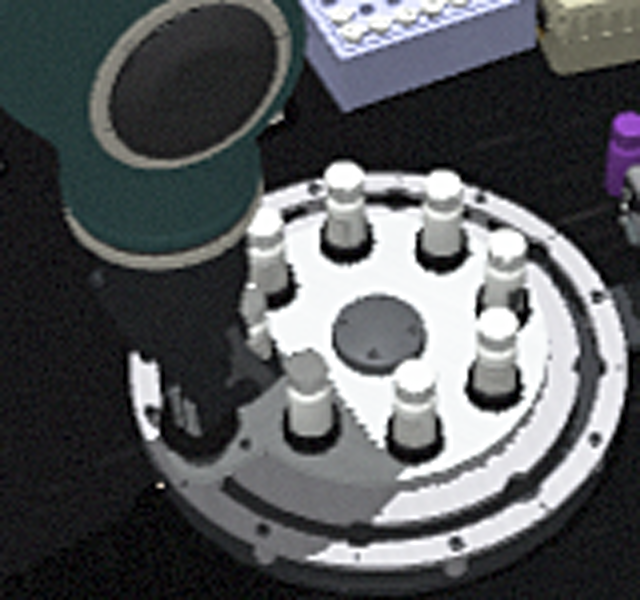

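Emit:
apply_moves([
  [[0.2,-1.3,0],-0.01],
  [[0.4,-2.6,0],-0.02],
  [[0.6,-3.8,0],-0.03],
  [[0.7,-4.7,0],-0.037],
  [[0.7,-4.7,0],-0.037],
])

```text
time: 6.48
tool_pos: [0.4743, 0.0599, 0.0884]
tcp_rot: [-0.761, 3.046, -0.0]
contact_force: [5.1, 1.3, 6.2]
gripper_width: -0.0003
```

```bash
python3 chk.py 7 44 45
```

```text
6.4833 [0.47429723 0.05994182 0.08835151] [5.06184489 1.2692189  6.16105976]
r 0.12809033346633744 tool table ang 44.276688574546284
zdir [ 2.20655218e-03  4.98542814e-04 -9.99997441e-01]
44.0 [-0.2  0.6  0. ] 0.005
45.0 [ 0.2 -1.6  0. ] -0.013
top [np.float64(-50.7), np.float64(-5.3), np.float64(39.4), np.float64(85.1), np.float64(130.4)]
scene [np.float64(-139.8), np.float64(-96.0), np.float64(-51.3), np.float64(-6.5), np.float64(39.2), np.float64(84.9), np.float64(131.2), np.float64(177.4)]
  cap/tool pts 193 [0.4706 0.0517 0.0799] 47.2
```

Emit:
apply_moves([
  [[0,0,-2],0],
  [[0,0,-4],0],
  [[0,0,-6],0],
  [[0,0,-8],0],
  [[0,0,-10],0],
])

```text
time: 7.0
tool_pos: [0.4735, 0.0599, 0.0981]
tcp_rot: [-0.761, 3.047, -0.0]
contact_force: [2.6, 1.3, 2.2]
gripper_width: 0.0
```

Emit:
apply_moves([
  [[0,0,-4],0],
  [[0,0,-10],0],
  [[0,0,-20],0],
  [[0,0,-35],0],
  [[0,0,-50],0],
])

```text
time: 7.42
tool_pos: [0.4727, 0.0596, 0.1487]
tcp_rot: [0.761, -3.047, 0.0]
contact_force: [0.1, -0.2, 0.9]
gripper_width: 0.0003
```

```bash
python3 chk.py 8
```

```text
7.4167 [0.47270165 0.05958353 0.14873579] [ 0.09233579 -0.20177266  0.85384952]
r 0.12972167350526034 tool table ang 44.22604117691475
zdir [-1.15969210e-03 -3.40464003e-04 -9.99999270e-01]
top [np.float64(-50.5), np.float64(-4.9), np.float64(39.9), np.float64(85.0), np.float64(129.4)]
scene [np.float64(-139.9), np.float64(-96.0), np.float64(-51.3), np.float64(-6.5), np.float64(39.1), np.float64(84.8), np.float64(130.5)]
  cap/tool pts 333 [0.4741 0.0583 0.0864] 45.0
```

View pics/s8.png

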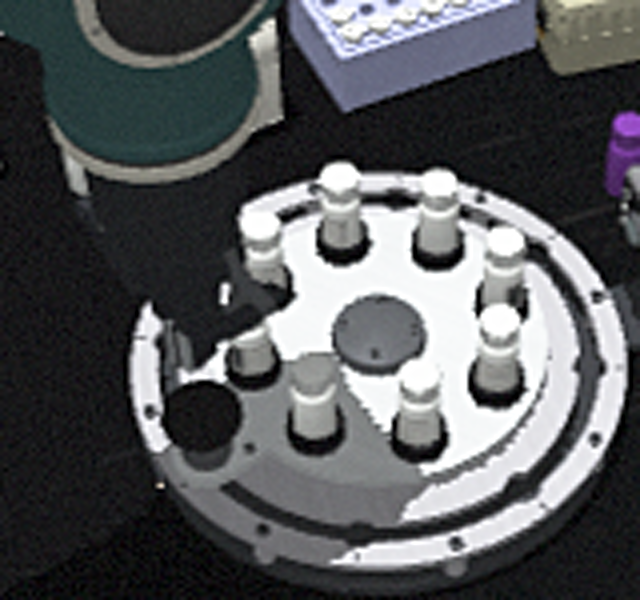

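Emit:
apply_moves([
  [[0,0,-20],0],
  [[0,0,-50],0],
  [[0,0,-80],0],
  [[0,0,-100],0],
  [[0,0,-100],0],
])

```text
time: 7.93
tool_pos: [0.4745, 0.0599, 0.2517]
tcp_rot: [-0.759, 3.043, -0.0]
contact_force: [1.1, 0.0, -0.1]
gripper_width: -0.0002
```

Emit:
apply_moves([
  [[15,0,0],0],
  [[40,0,0],0],
  [[65,0,0],0],
  [[80,0,0],0],
  [[80,0,0],0],
])

```text
time: 8.35
tool_pos: [0.4001, 0.0208, 0.2474]
tcp_rot: [0.758, -3.047, -0.0]
contact_force: [1.0, -0.3, -1.0]
gripper_width: -0.0002
```

```bash
python3 chk.py 9
python3 - <<'E'
from h import *
for n in("scene0","scene9","top0","top9"):
    F=load(n);K=F["mtx"];R=cv2.Rodrigues(F["rvec"])[0];t=F["tvec"].ravel();v,u=np.mgrid[:400,:640];z=F["z_map"]
    W=(np.stack([(u-K[0,2])/K[0,0]*z,(v-K[1,2])/K[1,1]*z,z],-1)-t)@R
    p=pl(0 if n[-1]=="0" else 45)
    q=W[(np.hypot(W[...,0]-p[0],W[...,1]-p[1])<.017)&(W[...,2]<.12)];print(n,len(q),np.median(q[:,2]) if len(q) else None)
E
```

```text
8.35 [0.40006195 0.02078629 0.24736116] [ 0.97967888 -0.2752258  -1.01490539]
r 0.21106275867453964 tool table ang 48.680154101559424
zdir [-1.40177317e-03 -1.64041791e-04 -9.99999004e-01]
top [np.float64(-140.7), np.float64(-95.0), np.float64(-50.2), np.float64(-5.6), np.float64(40.2), np.float64(85.2), np.float64(129.2), np.float64(174.8)]
scene [np.float64(-139.7), np.float64(-95.9), np.float64(-51.5), np.float64(-6.7), np.float64(39.0), np.float64(84.9), np.float64(130.3), np.float64(175.6)]
  cap/tool pts 332 [0.4741 0.0583 0.0865] 45.0
scene0 237 0.08494220814330633
scene9 270 0.0865168490753677
top0 97 0.08912748851319562
top9 0 None
```

View pics/s9.png

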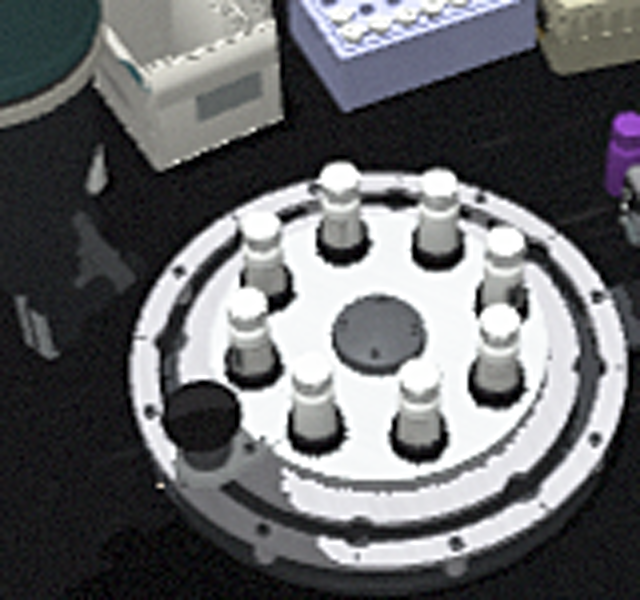

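```bash
python3 -c "
from bench import *
print(get_state()['time'],finish_job())"
```

```text
the job is handed in; nothing more can be done
8.45 None
```

The carousel is one hole further counter-clockwise, with the plunger back up and vial_8 at the reader. The job was handed in at 8.45 s.

**What I did:** I pressed the cap's face with the shut fingertips to about 11 mm, with 6–7 N of vertical force. I carried it about 45° counter-clockwise along its arc, checking the table angle from the vial tops on the way. Then I lifted off slowly and backed the arm clear.

**Last checks:**
- **Table angle:** the cap's points lie at 45.0°, and the vial tops fit the 45° pattern to within about 1° in both cameras.
- **Plunger:** the scene camera's depth points put the cap at about 87 mm, against 85 mm for the same measure at the start; nominal is 88 mm. It is up, but I did not test the lock by pushing on the table. The top camera had no view of the cap at the end because the arm was in the way.
- **Vials:** all eight stand in their nests.
- **Side force:** during the turn there was up to about 5 N of sideways force on the fingertips, pointing along the table's radius. It was gone after I lifted off.
- **Bystanders:** the arm stayed well clear of the spare vials and the lying tube, but I did not re-measure their positions.

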